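# Switch on the supply with the pull-to-unlock toggle

### The arm

A 6-joint arm with a two-finger parallel gripper is mounted at the origin on a cart in front of the work surface, level with it; the furniture and walls round the work are solid. World frame = base frame: x ahead of the robot, y to its left, z up, the work surface at z = 0. Lengths are in m, angles in rad, forces in N, time in s.
With the tool pointing down it reaches from about 0.3 to 0.875 m from the base axis. Payload 6.4 kg.
Tool frame: the origin (TCP) lies midway between the tips of the shut fingers; the grasp point (between the pads) lies 19 mm behind it; x points along the fingers, y is the direction in which the jaws open and shut, and the axes are right-handed (so a half turn about x gives the same grasp; the last joint's range is limited). The gripper opens to 85 mm and grips with 20 to 120 N. Pads are 22 mm wide; open, the fingers measure 114 mm over their backs; the gripper's body (76 mm by 85 mm) begins 54 mm behind the grasp point. The pads swing forward as they close: fully open they stand 13 mm farther back than shut.
Start: joints at [0.922, 0.181, 1.607, -0, 1.354, -0.206], TCP at [0.246, 0.52, 0.231] pointing down, gripper open.
Joint ranges: [-2.99, 2.99], [-0.89, 2.07], [0.3, 2.58], [-1.14, 4.28], [0, 2.63], [-3.12, 3.12]. Speed limits (rad/s): [2.57, 2.57, 3.01, 3.14, 3.14, 3.14].

### API

Orientations are given as a unit quaternion [w, x, y, z].
In Python, from bench import ctrl gives the robot as it stands.
- The arm moves only by the tool servo_tool, never from a script. Its argument "targets" is a list of rows, each a list of 7 numbers: the turn, a rotation vector about the tool's x, y, z in rad, then the shift along the tool's x, y, z in mm, then the opening, from -1 (shut) to 1 (fully open). A call has exactly 8 rows; each row is the pose to reach, as a shift and turn from the pose measured when the call began, along the tool's axes at that moment; what a row does not reach only later rows make up. A row lasts 1/8 s, in which the tool goes at most 62.5 mm and 10.7 degrees, less where a joint would pass 70% of its speed; a pose out of reach is approached as far as the arm can. A call with a gripper value outside its range is refused whole. The fingers move at their own pace and stop on an object; the grip force is fixed at half the most. Time passes only in rows, so rows that repeat a pose let the fingers close, or fill a call up. It gives the time, the measured TCP pose, the force and the opening at its end, in the units of the state.
- ctrl.get_obs(): the state, without advancing time (a new reading comes with each control period).
- ctrl.camera(name): name is "side" or "top" or "wrist"; returns a dict with "pixels" (420x560x3 uint8, blue, green, red), "intrinsics" (3x3 intrinsics, pixels), "D" ([k1, k2, p1, p2, k3] as OpenCV has them; the pictures are not rectified), "R" (3x3) and "t" (3): a world point X has camera coordinates R X + t; the wrist camera has in their place "tool_from_camera" (4x4, takes a point from camera to tool coordinates, whose origin is the TCP and whose axes are the tool frame's). Camera axes: x right, y down, z forward; pixel columns grow to the right and rows downward; lengths in m; the calibration is good to about 2 mm. A picture is of the moment at which its call begins: read the wrist's pose just before it. There is no depth.
- ctrl.hand_in(): hands the job in, once; it reports no verdict.
The state is a dict: "time_s": time; "q": joint angles; "dq": joint speeds; "joint_efforts": joint torques, N m; "eef_pos": TCP position; "eef_rot": TCP orientation; "wrist_force": force on the tool from outside, world axes, zero at the start; "torque": the same for the moment, N m; "opening": opening from 0.0 (shut) to 1.0 (fully open).
Only numpy, scipy, OpenCV 4.12 (cv2) and the standard library are available. Lean on these libraries where they do the work, as an engineer would, in place of code of your own. Each camera call takes 0.05 s, during which the arm holds its last target.

### The job

Switch on the supply box with the yellow toggle: pull its bat straight outward to lift it out of the lock, swing it from the red dot over to the green dot and let it go so that it springs back in, locked on. Do not force the bat across the gate without pulling it out. Leave the blue toggle as it is and do not knock over or shift the bottle, the solder reel or the red bin.

Things in the scene. Friction and masses are not known exactly. Their poses are not given: they have to be found in the camera images.
- box_yellow: Grey switch box with the yellow bat, 150 (x) x 112 (y) x 70 mm high, fixed to the bench. Origin: centre of its underside, at bench height. Its -x side is roughly toward the robot; a red dot marks the -x end of its top panel (locked off), a green dot the +x end (locked on).
- box_yellow_pivot (a point): Pivot of the yellow bat: 50 mm above the box's origin, 20 mm below its top panel. Axes as the box's: the bat swings about y. A brass cross pin, 35 mm long, passes through the stem 46 mm below the grip point and sits beside two dark steel gate cheeks that rise 17 mm above the panel; above the pin the stem is bare up to the head.
- yellow_bat_grip (a point): Grip point of the yellow bat, on its square steel stem (14 x 14 mm, two faces square to the box's y) 78 mm from the pivot with the bat pushed in, 13 mm below the underside of the round yellow head (34 mm across, 16 mm thick; tip 29 mm beyond the grip point). Moves with the bat; its z points outward along the bat, its y is the pivot's axis.
- yellow_flip (a joint): Swing of the yellow bat, rad: 0 = leaning 0.50 rad (29 degrees) from upright toward the box's -x (red dot, off), 0.5 = upright, 1.0 = leaning 0.50 rad toward +x (green dot, on; end stop). Light friction, no spring. With the bat in, the gate holds it below about 0.12 or above about 0.88.
- yellow_pull (a joint): How far the yellow bat is pulled outward along its own axis, m: 0 = fully in, end stop at 0.018. A spring draws it in: about 4 N when in, 8 N at 0.016. The pin clears the gate at about 0.011; let go beyond the gate it snaps back in.
- box_blue: Grey switch box with the blue bat, 150 (x) x 112 (y) x 70 mm high, fixed to the bench. Origin: centre of its underside, at bench height. Its -x side is roughly toward the robot; a red dot marks the -x end of its top panel (locked off), a green dot the +x end (locked on).
- box_blue_pivot (a point): Pivot of the blue bat: 50 mm above the box's origin, 20 mm below its top panel. Axes as the box's: the bat swings about y. A brass cross pin, 35 mm long, passes through the stem 46 mm below the grip point and sits beside two dark steel gate cheeks that rise 17 mm above the panel; above the pin the stem is bare up to the head.
- blue_bat_grip (a point): Grip point of the blue bat, on its square steel stem (14 x 14 mm, two faces square to the box's y) 78 mm from the pivot with the bat pushed in, 13 mm below the underside of the round blue head (34 mm across, 16 mm thick; tip 29 mm beyond the grip point). Moves with the bat; its z points outward along the bat, its y is the pivot's axis.
- blue_flip (a joint): Swing of the blue bat, rad: 0 = leaning 0.50 rad (29 degrees) from upright toward the box's -x (red dot, off), 0.5 = upright, 1.0 = leaning 0.50 rad toward +x (green dot, on; end stop). Light friction, no spring. With the bat in, the gate holds it below about 0.12 or above about 0.88.
- blue_pull (a joint): How far the blue bat is pulled outward along its own axis, m: 0 = fully in, end stop at 0.018. A spring draws it in: about 4 N when in, 8 N at 0.016. The pin clears the gate at about 0.011; let go beyond the gate it snaps back in.
- wash_bottle: Bystander: white square solvent bottle, 50 x 66 x 137 mm; origin at the centre of its underside.
- solder_spool: Bystander: reel of solder wire, 54 mm across, 43 mm high; origin at the centre of its underside.
- bin_red: Bystander: red open bin, 111 x 76 x 52 mm; origin at the centre of its underside.

How it is judged:
On the way:
1. the yellow bat is pulled outward by at least 9.5 mm while still on the red side (value of joint yellow_pull above 0.0095 m and value of joint yellow_flip below 0.5 rad), for 0.05 s.
At the end, for the whole second after the job is handed in: The yellow bat leans to the green dot (swing over 0.86 rad), is back in to within 3 mm and at rest; the blue bat is still on its red side (swing under 0.16 rad) and in to within 3 mm (value of joint yellow_flip above 0.86 rad and value of joint each of yellow_pull, blue_pull below 0.003 m and velocity of joint yellow_flip below 0.05 rad/s and value of joint blue_flip below 0.16 rad); the robot touches nothing.
It fails at once if the yellow bat is forced across the gate without being pulled out (less than 6 mm out in mid-swing) (value of joint yellow_flip between 0.25 and 0.75 rad and value of joint yellow_pull below 0.006 m).
It fails at once if the blue toggle is pulled out by more than 6 mm or swung past 0.2 rad (value of joint blue_pull above 0.006 m or value of joint blue_flip above 0.2 rad).
It fails at once if the bottle, the solder reel or the red bin is shifted by more than 30 mm or tipped over (distance of any of wash_bottle, solder_spool, bin_red from where it was at the start of the episode above 0.03 m or angle between any of wash_bottle, solder_spool, bin_red's own z axis and vertical above 0.5 rad).
It also fails if it takes over 32 s, if anything falls off the work surface, if the arm or the gripper's body presses on something with over 40 N, if the wrist force passes 120 N, or if a joint passes its speed limit or range.

## Working session

There is one attempt and no reset: what is moved stays moved. The work goes in short steps, Python scripts to look and compute and a tool call to move; the robot and the scene stay as the last step left them, time stands still between calls to the robot, and variables do not carry over. Pictures are saved under pics/ and viewed, and the job is handed in when it is done.

Besides the shell and the picture viewer there is one more tool, called as name(argument=value, ...), one argument or row to a line, values as JSON. servo_tool: Moves the arm, as the interface text tells. Its arguments: {"type":"object","properties":{"targets":{"type":"array","items":{"type":"array","items":{"type":"number"}}}},"required":["targets"]}

```bash
mkdir -p pics; ls; python3 - <<'E'
from bench import ctrl
import cv2,pickle
o=ctrl.get_obs();print(o)
d={}
for n in("side","top","wrist"):
    c=ctrl.camera(n);d[n]=c;cv2.imwrite(f"pics/{n}0.png",c["pixels"])
    print(n,{k:v for k,v in c.items() if k!="pixels"})
d["obs"]=o
pickle.dump(d,open("cam0.pkl","wb"))
E
```

```text
pics
{'time_s': 0.0, 'q': array([ 9.21677130e-01,  1.81513039e-01,  1.60796673e+00, -1.99533418e-06,
        1.35378888e+00, -2.06302593e-01]), 'dq': array([-0.00081071,  0.00065891, -0.0007097 ,  0.00084967,  0.00194817,
       -0.000183  ]), 'joint_efforts': array([-1.20193916e-03, -4.44860172e+01, -3.51343489e+01, -2.63512329e-04,
        8.93807912e-03, -1.47293053e-05]), 'eef_pos': array([0.24604063, 0.51911864, 0.23041984]), 'eef_rot': array([ 0.68960034,  0.15474365,  0.69009065, -0.15582257]), 'wrist_force': array([-0.28844916,  0.22546581,  0.10363794]), 'torque': array([0.04994521, 0.03673864, 0.00517271]), 'opening': 1.0015537509377144}
side {'intrinsics': array([[406.97392721,   0.        , 278.62505635],
       [  0.        , 406.97392721, 211.69764188],
       [  0.        ,   0.        ,   1.        ]]), 'D': array([-0.11476051,  0.        ,  0.        ,  0.        ,  0.        ]), 'R': array([[ 0.94529737, -0.32620401, -0.00195573],
       [-0.18140323, -0.52068155, -0.83425631],
       [ 0.27111944,  0.78897507, -0.55137336]]), 't': array([-0.5215041 ,  0.20918368,  
[... 384 characters left out ...]
826,  0.01457582, -0.98144126]]), 't': array([0.04637842, 0.56082601, 0.98435509])}
wrist {'intrinsics': array([[323.37353984,   0.        , 270.97440899],
       [  0.        , 323.37353984, 206.09024712],
       [  0.        ,   0.        ,   1.        ]]), 'D': array([-0.04072192,  0.        ,  0.        ,  0.        ,  0.        ]), 'tool_from_camera': array([[-5.09255610e-04, -2.72279131e-01,  9.62218175e-01,
        -1.41966959e-01],
       [ 9.99999850e-01,  5.31787821e-05,  5.44299641e-04,
         4.15466764e-04],
       [-1.99371024e-04,  9.62218308e-01,  2.72279063e-01,
        -6.97670658e-02],
       [ 0.00000000e+00,  0.00000000e+00,  0.00000000e+00,
         1.00000000e+00]])}
```

View pics/side0.png

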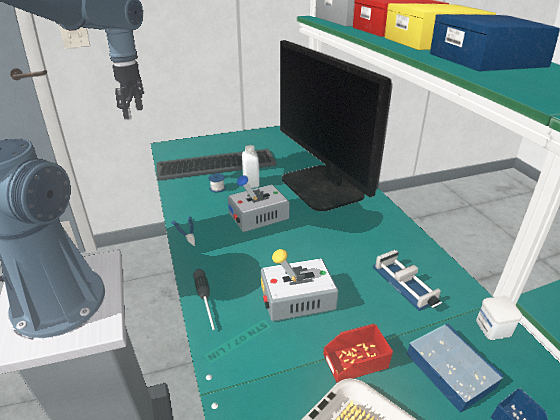

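View pics/top0.png

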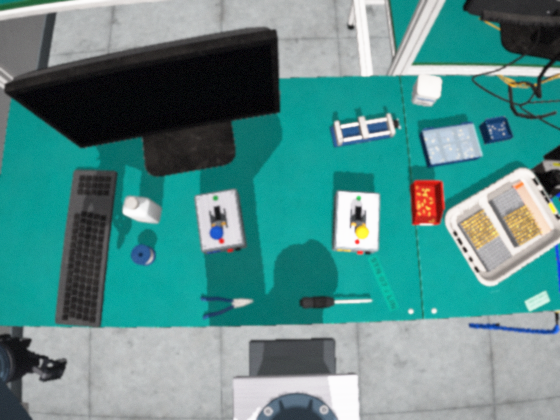

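View pics/wrist0.png

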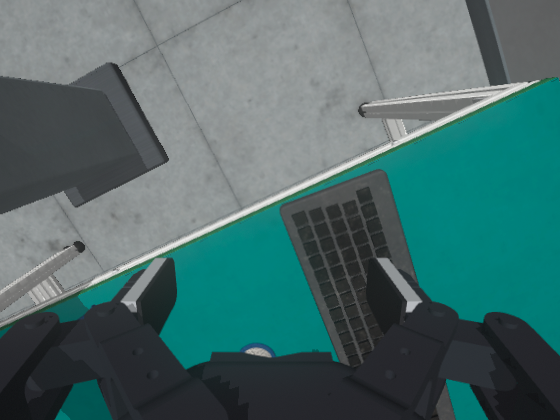

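The top view shows the yellow box around (357,220) with its head at (361,232). The side view shows the head at (280,256). I'll zoom in on both and measure.

```bash
cat > h.py <<'E'
import numpy as np,cv2,pickle
from scipy.spatial.transform import Rotation as Ro
def ray(c,uv,obs=None):
    p=cv2.undistortPoints(np.array([[uv]],float),c["intrinsics"],c["D"])[0,0]
    d=np.array([p[0],p[1],1.])
    if "R" in c: R=c["R"];return -R.T@c["t"],R.T@d/np.linalg.norm(d)
    T=c["tool_from_camera"];q=obs["eef_rot"];W=Ro.from_quat([q[1],q[2],q[3],q[0]]).as_matrix()
    return obs["eef_pos"]+W@T[:3,3],W@T[:3,:3]@d/np.linalg.norm(d)
def plane(c,uv,z,obs=None):
    o,d=ray(c,uv,obs);return o+d*(z-o[2])/d[2]
def tri(rs):
    A=0;b=0
    for o,d in rs:
        P=np.eye(3)-np.outer(d,d);A=A+P;b=b+P@o
    x=np.linalg.solve(A,b);return x,[np.linalg.norm((np.eye(3)-np.outer(d,d))@(x-o)) for o,d in rs]
def blobs(img,lo,hi,roi,minA=3):
    m=cv2.inRange(cv2.cvtColor(img,cv2.COLOR_BGR2HSV),lo,hi);M=np.zeros_like(m);x0,y0,x1,y1=roi;M[y0:y1,x0:x1]=m[y0:y1,x0:x1]
    n,l,s,ce=cv2.connectedComponentsWithStats(M)
    return [(s[i,4],s[i,:4].tolist(),ce[i].round(1).tolist()) for i in range(1,n) if s[i,4]>=minA]
E
python3 - <<'E'
from h import *
d=pickle.load(open("cam0.pkl","rb"))
for n,roi in(("top",(320,175,395,270)),("side",(245,235,350,330))):
    im=d[n]["pixels"]
    for nm,lo,hi in(("yel",(22,120,100),(35,255,255)),("red",(0,120,100),(6,255,255)),("grn",(45,120,80),(70,255,255))):
        print(n,nm,blobs(im,lo,hi,roi))
    x0,y0,x1,y1=roi
    cv2.imwrite(f"pics/{n}_z.png",cv2.resize(im[y0:y1,x0:x1],None,fx=6,fy=6,interpolation=cv2.INTER_CUBIC))
E
```

```text
top yel [(np.int32(3), [352, 224, 3, 1], [353.0, 224.0]), (np.int32(134), [356, 225, 13, 14], [361.7, 231.6]), (np.int32(4), [345, 250, 4, 1], [346.5, 250.0])]
top red [(np.int32(12), [355, 240, 4, 4], [356.8, 241.3]), (np.int32(13), [357, 251, 6, 3], [359.4, 252.1])]
top grn [(np.int32(8), [357, 197, 3, 3], [358.1, 197.9])]
side yel [(np.int32(134), [272, 249, 14, 13], [278.5, 255.6]), (np.int32(3), [292, 277, 2, 2], [292.3, 277.7]), (np.int32(15), [261, 279, 3, 13], [262.3, 284.9])]
side red [(np.int32(21), [271, 279, 6, 4], [273.4, 280.6]), (np.int32(22), [263, 295, 4, 7], [264.8, 298.0])]
side grn [(np.int32(21), [320, 271, 6, 4], [322.4, 272.4])]
```

View pics/top_z.png

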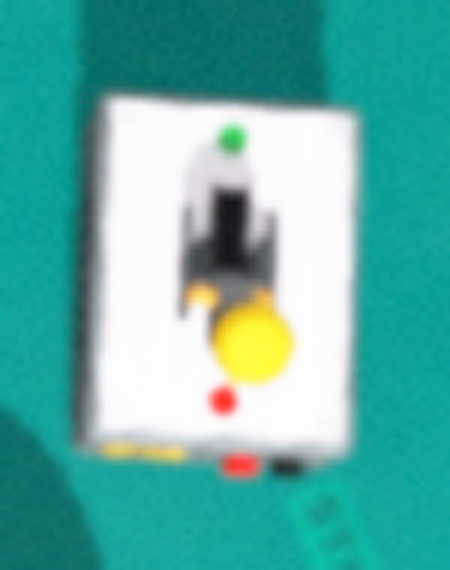

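View pics/side_z.png

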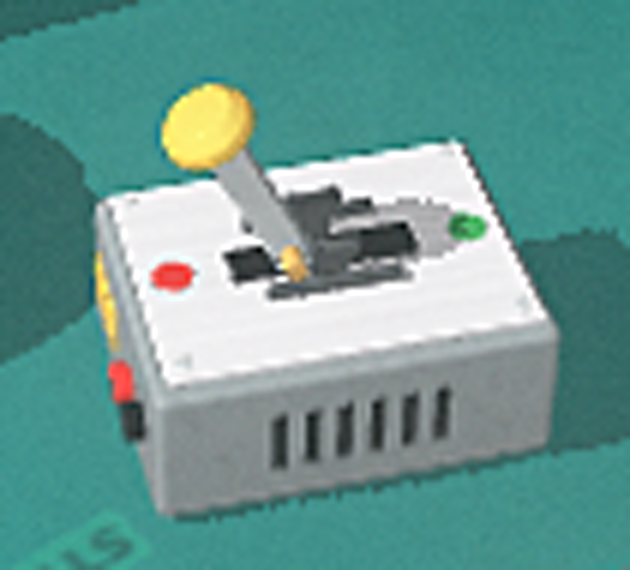

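```bash
python3 - <<'E'
from h import *
d=pickle.load(open("cam0.pkl","rb"));T=d["top"];S=d["side"]
red,_=tri([ray(T,(356.8,241.3)),ray(S,(273.4,280.6))]);grn,_=tri([ray(T,(358.1,197.9)),ray(S,(322.4,272.4))])
print("red",red,_,"grn",grn)
for n,c,a,b in(("T",T,(356.8,241.3),(358.1,197.9)),("S",S,(273.4,280.6),(322.4,272.4))):
    r=plane(c,a,.07);g=plane(c,b,.07);v=g-r;print(n,r,g,(r+g)/2,"yaw",np.degrees(np.arctan2(v[1],v[0])),np.linalg.norm(v))
print("head",tri([ray(T,(361.7,231.6)),ray(S,(278.5,255.6))]))
tc=np.array([(104,97),(356,110),(350,446),(86,440)])/6+[320,175]-.4
sc=np.array([(100,200),(455,143),(552,330),(168,385)])/6+[245,235]-.4
for c,pts in((T,tc),(S,sc)):
    P=np.array([plane(c,p,.07) for p in pts]);print(P.round(4),P.mean(0))
E
```

```text
red [ 0.48285157 -0.16483455  0.06916299] [np.float64(0.00046340102958155027), np.float64(0.0004634010295814313)] grn [ 0.59399872 -0.1754197   0.06879529]
T [ 0.48267185 -0.16466901  0.07      ] [ 0.59325985 -0.17506581  0.07      ] [ 0.53796585 -0.16986741  0.07      ] yaw -5.3708085894509345 0.11107564353501737
S [ 0.48265877 -0.16568746  0.07      ] [ 0.59387918 -0.17660748  0.07      ] [ 0.53826897 -0.17114747  0.07      ] yaw -5.6075291820739706 0.11175520922199701
head (array([ 0.49588303, -0.16537766,  0.13678683]), [np.float64(0.001224859135541645), np.float64(0.0012248591355417551)])
[[ 0.6135 -0.1222  0.07  ]
 [ 0.6046 -0.2294  0.07  ]
 [ 0.4618 -0.2163  0.07  ]
 [ 0.468  -0.1068  0.07  ]] [ 0.53700255 -0.16868822  0.07      ]
[[ 0.4699 -0.1175  0.07  ]
 [ 0.6093 -0.131   0.07  ]
 [ 0.6002 -0.2364  0.07  ]
 [ 0.4639 -0.2168  0.07  ]] [ 0.53580278 -0.17539546  0.07      ]
```

```bash
cat >> h.py <<'E'
def rot(q): return Ro.from_quat([q[1],q[2],q[3],q[0]])
YAW=np.radians(-5.5);PIV=np.array([.538,-.1705,.05])
def goal(flip,s,tilt=None,flipsign=1,yaw=None,piv=None):
    """TCP at distance s along bat (flip rad) from pivot; tool x=-bat dir at tilt"""
    yaw=YAW if yaw is None else yaw;piv=PIV if piv is None else piv
    u=np.array([np.cos(yaw),np.sin(yaw),0]);z=np.array([0,0,1.])
    a=flip-.5;b=np.sin(a)*u+np.cos(a)*z
    t=a if tilt is None else tilt-.5
    bt=np.sin(t)*u+np.cos(t)*z;Y=flipsign*np.cross(z,u)
    X=-bt;R=np.column_stack([X,Y,np.cross(X,Y)])
    # TCP along bat: grasp point on bat, tool tilted about it
    g=piv+b*(s+.019);return g+X*.019,Ro.from_matrix(R)
def row(obs,p,R):
    W=rot(obs["eef_rot"]);return np.r_[(W.inv()*R).as_rotvec().round(3),(W.inv().apply(p-obs["eef_pos"])*1000).round(1)]
E
python3 - <<'E'
from h import *
o=pickle.load(open("cam0.pkl","rb"))["obs"]
print(rot(o["eef_rot"]).as_matrix().round(3))
for f in(1,-1):
    p,R=goal(0,.175,flipsign=f);print(p,row(o,p,R))
    print(row(o,p+[0,0,.08],R))
E
```

```text
[[-0.001  0.428  0.904]
 [-0.001  0.904 -0.428]
 [-1.    -0.002 -0.   ]]
[ 0.45448679 -0.16245859  0.20357695] [-3.390e-01 -4.960e-01  8.800e-02  2.750e+01 -5.265e+02  4.804e+02]
[-3.390e-01 -4.960e-01  8.800e-02 -5.250e+01 -5.266e+02  4.804e+02]
[ 0.45448679 -0.16245859  0.20357695] [ 2.716e+00  1.240e-01  6.940e-01  2.750e+01 -5.265e+02  4.804e+02]
[ 2.716e+00  1.240e-01  6.940e-01 -5.250e+01 -5.266e+02  4.804e+02]
```

servo_tool(
  targets=[
    [-0.05,-0.06,0.01,-5,-60,55,1],
    [-0.1,-0.12,0.02,-10,-105,96,1],
    [-0.15,-0.19,0.03,-10,-150,137,1],
    [-0.2,-0.25,0.04,-10,-195,178,1],
    [-0.25,-0.31,0.05,-10,-240,219,1],
    [-0.3,-0.38,0.06,-10,-285,260,1],
    [-0.34,-0.44,0.08,-10,-330,301,1],
    [-0.34,-0.5,0.09,-10,-375,342,1],
  ],
)

```text
time_s: 1.15
eef_pos: [0.3877, 0.0571, 0.2411]
eef_rot: [0.859, 0.025, 0.51, -0.04]
wrist_force: [0.3, -0.2, -0.3]
opening: 1.004
```

```bash
python3 - <<'E'
from h import *
from bench import ctrl
o=ctrl.get_obs();print(o["time_s"],o["q"],o["eef_pos"])
p,R=goal(0,.175);print(row(o,p,R))
E
```

```text
1.15 [-0.20780306 -0.72802065  2.36490358  0.06693232  1.01014623 -1.70587532] [0.38768285 0.05710904 0.24113832]
[ 1.000e-03 -1.000e-03 -3.000e-03  7.410e+01 -2.125e+02  5.870e+01]
```

servo_tool(
  targets=[
    [0,0,0,5,-50,12,1],
    [0,0,0,15,-100,25,1],
    [0,0,0,28,-140,38,1],
    [0,0,0,42,-175,48,1],
    [0,0,0,60,-202,55,1],
    [0,0,0,70,-212,58,1],
    [0,0,0,74,-212,59,1],
    [0,0,0,74,-212,59,1],
  ],
)

```text
time_s: 2.15
eef_pos: [0.4545, -0.1613, 0.2035]
eef_rot: [0.859, 0.025, 0.511, -0.039]
wrist_force: [-0.1, 0.2, 0.2]
opening: 1.0
```

```bash
python3 - <<'E'
from h import *
from bench import ctrl
o=ctrl.get_obs();print(o["time_s"],o["q"],o["eef_pos"],o["wrist_force"])
d={"obs":o}
for n in("wrist","side","top"):
    d[n]=ctrl.camera(n);cv2.imwrite(f"pics/{n}1.png",d[n]["pixels"])
pickle.dump(d,open("cam1.pkl","wb"))
p,R=goal(0,.051);print(row(o,p,R))
E
```

```text
2.15 [-0.8117091  -0.33886265  2.22964036  0.41332594  0.90751137 -2.48912943] [ 0.45451188 -0.16127901  0.20348062] [-0.13705189  0.24987101  0.20501995]
[ 1.00e-03 -2.00e-03 -4.00e-03  1.24e+02 -1.70e+00  4.00e-01]
```

View pics/wrist1.png

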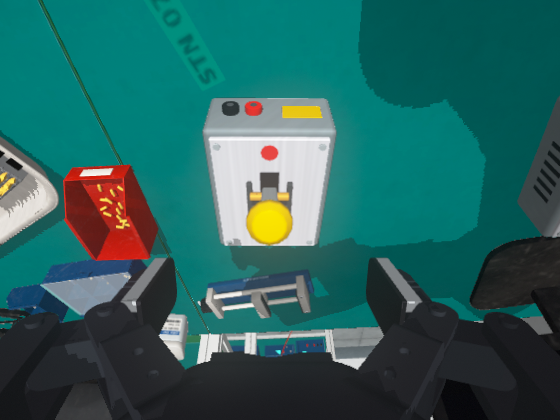

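View pics/side1.png

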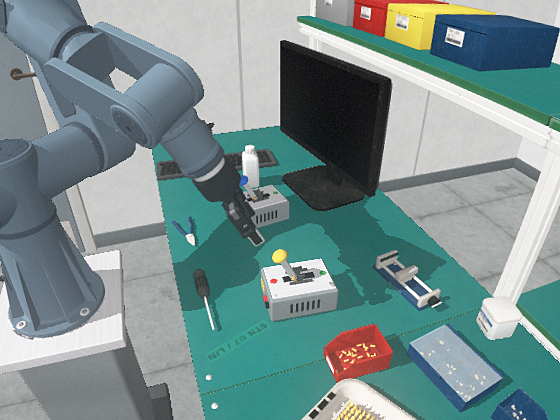

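The wrist view has the box upright in the frame, with the red dot near (269,153) and the yellow head near (269,222). The jaws straddle it evenly. I'll compare these with the prediction.

```bash
python3 - <<'E'
from h import *
d=pickle.load(open("cam1.pkl","rb"));o=d["obs"];c=d["wrist"]
y=blobs(c["pixels"],(22,120,100),(35,255,255),(200,130,340,260),20)
print(y);r=blobs(c["pixels"],(0,150,100),(6,255,255),(250,130,290,170),20);print(r)
print("red",plane(c,r[0][2],.07,o))
h=[b for b in y if b[0]>500][0][2]
u=np.array([np.cos(YAW),np.sin(YAW),0]);b=-np.sin(.5)*u+np.array([0,0,np.cos(.5)])
tip=PIV+b*.107
print("tip pred",tip,"wrist ray at that z",plane(c,h,tip[2],o))
T=rot(o["eef_rot"])
print("tip in tool mm",(T.inv().apply(tip-o["eef_pos"])*1e3).round(1),"meas",(T.inv().apply(plane(c,h,tip[2],o)-o["eef_pos"])*1e3).round(1))
# box corners
for p in[(206,138),(334,138),(319,246),(220,246)]:print(plane(c,p,.07,o))
g=[ray(c,h,o)]+[ray(d[n],p) for n,p in(("side",(278.5,255.6)),("top",(361.7,231.6)))]
print(tri(g))
cv2.imwrite("pics/w1z.png",cv2.resize(c["pixels"][90:260,190:350],None,fx=3.5,fy=3.5,interpolation=2))
E
```

```text
[(np.int32(30), [251, 194, 10, 4], [255.5, 195.9]), (np.int32(29), [278, 195, 10, 3], [282.7, 196.0]), (np.int32(1620), [247, 200, 45, 46], [269.0, 221.9])]
[(np.int32(176), [261, 146, 17, 14], [269.1, 152.4])]
red [ 0.48205152 -0.16422776  0.07      ]
tip pred [ 0.48693764 -0.16558325  0.14390133] wrist ray at that z [ 0.48788598 -0.16484971  0.14390133]
tip in tool mm [68.  -1.5  0.3] meas [68.4 -0.6  1. ]
[ 0.46313198 -0.21365368  0.07      ]
[ 0.47297888 -0.11053964  0.07      ]
[ 0.61159216 -0.12117591  0.07      ]
[ 0.60090698 -0.2303765   0.07      ]
(array([ 0.4958336 , -0.16546697,  0.13669179]), [np.float64(0.00020928377023243184), np.float64(0.0011838176165262805), np.float64(0.0012756559121866317)])
```

View pics/w1z.png

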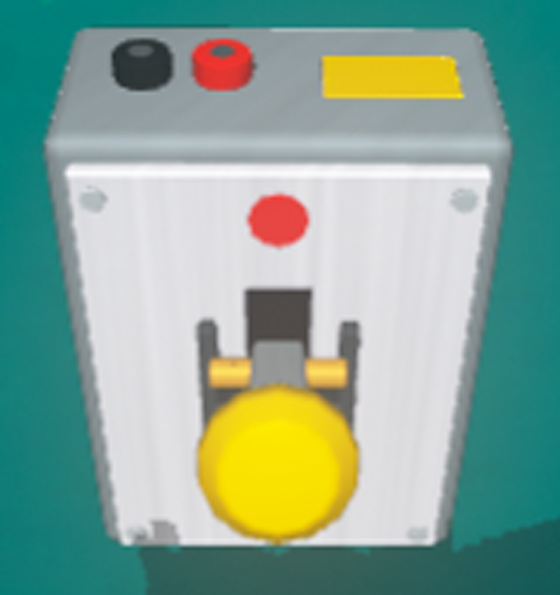

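servo_tool(
  targets=[
    [0,0,0,25,-1,1,1],
    [0,0,0,50,-1,1,1],
    [0,0,0,72,-1,1,1],
    [0,0,0,90,-1,1,1],
    [0,0,0,105,-1,1,1],
    [0,0,0,116,-1,1,1],
    [0,0,0,123,-1,1,1],
    [0,0,0,123,-1,1,1],
  ],
)

```text
time_s: 3.3
eef_pos: [0.5142, -0.1675, 0.0966]
eef_rot: [0.859, 0.024, 0.51, -0.039]
wrist_force: [0.6, -1.2, 0.1]
opening: 1.002
```

```bash
python3 - <<'E'
from h import *
from bench import ctrl
o=ctrl.get_obs();print(o["time_s"],o["q"],o["eef_pos"],o["wrist_force"])
p,R=goal(0,.051);print(row(o,p,R))
c=ctrl.camera("wrist");s=ctrl.camera("side")
cv2.imwrite("pics/w2.png",c["pixels"])
cv2.imwrite("pics/s2.png",cv2.resize(s["pixels"][170:330,190:370],None,fx=3.5,fy=3.5,interpolation=2))
E
```

```text
3.3 [-0.70606424  0.02941125  2.17842773  0.52917788  0.58119506 -2.57893695] [ 0.51422431 -0.16751405  0.09661052] [ 0.63496243 -1.18004093  0.11300804]
[ 2.0e-03 -1.0e-03 -4.0e-03  1.4e+00 -7.0e-01 -1.3e+00]
```

View pics/w2.png

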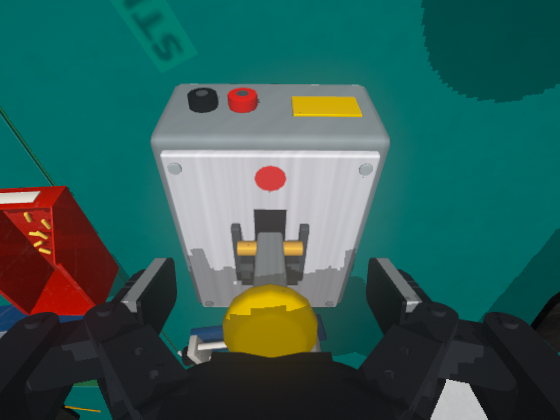

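View pics/s2.png

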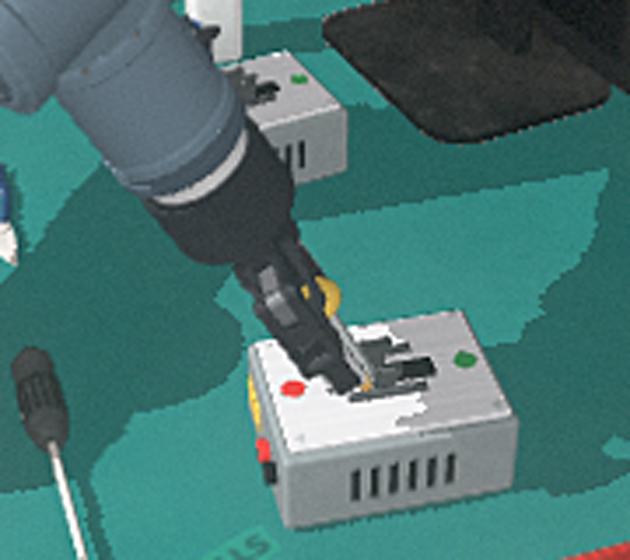

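```bash
python3 - <<'E'
from h import *
from bench import ctrl
o=ctrl.get_obs();d=pickle.load(open("cam0.pkl","rb"));c=d["side"]
def proj(P):
    q=cv2.projectPoints(np.array([P],float),cv2.Rodrigues(c["R"])[0],c["t"],c["intrinsics"],c["D"])[0][0,0];return ((q-[190,170])*3.5).round(0)
W=rot(o["eef_rot"])
f=lambda x,y,z:o["eef_pos"]+W.apply(np.array([x,y,z])/1e3)
for v in[(-13,-43,0),(-13,-57,0),(-13,43,0),(-50,-43,0),(-13,-43,11),(-13,-43,-11),(0,0,0),(-19,0,0)]:print(v,proj(f(*v)))
for s in(.032,.078,.099,.107):print(s,proj(goal(0,s-.0)[0]))
print(proj(PIV+[0,0,.02]))
E
```

```text
(-13, -43, 0) [350. 380.]
(-13, -57, 0) [356. 396.]
(-13, 43, 0) [315. 289.]
(-50, -43, 0) [321. 343.]
(-13, -43, 11) [366. 370.]
(-13, -43, -11) [334. 389.]
(0, 0, 0) [342. 345.]
(-19, 0, 0) [327. 327.]
0.032 [355. 366.]
0.078 [320. 322.]
0.099 [304. 301.]
0.107 [298. 293.]
[378. 372.]
```

servo_tool(
  targets=[
    [0,0,0,1,-0.7,1,0.6],
    [0,0,0,1,-0.7,1,0.2],
    [0,0,0,1,-0.7,1,-0.2],
    [0,0,0,1,-0.7,1,-0.5],
    [0,0,0,1,-0.7,1,-0.8],
    [0,0,0,1,-0.7,1,-1],
    [0,0,0,1,-0.7,1,-1],
    [0,0,0,1,-0.7,1,-1],
  ],
)

```text
time_s: 4.4
eef_pos: [0.5157, -0.1685, 0.097]
eef_rot: [0.859, 0.024, 0.51, -0.039]
wrist_force: [-3.1, 2.0, 5.5]
opening: 0.331
```

```bash
python3 - <<'E'
from h import *
from bench import ctrl
o=ctrl.get_obs();print(o["time_s"],o["q"],o["eef_pos"],o["wrist_force"],o["opening"])
p,R=goal(0,.051);print(row(o,p,R))
c=ctrl.camera("wrist");s=ctrl.camera("side")
cv2.imwrite("pics/w3.png",c["pixels"])
cv2.imwrite("pics/s3.png",cv2.resize(s["pixels"][170:330,190:370],None,fx=3.5,fy=3.5,interpolation=2))
E
```

```text
4.4 [-0.70564592  0.03211988  2.17489722  0.52956669  0.58096462 -2.57896621] [ 0.51568912 -0.16845083  0.09702089] [-3.06827856  2.02698033  5.45318098] 0.3311217671406712
[ 0.003 -0.    -0.003  1.     0.1   -2.9  ]
```

View pics/w3.png

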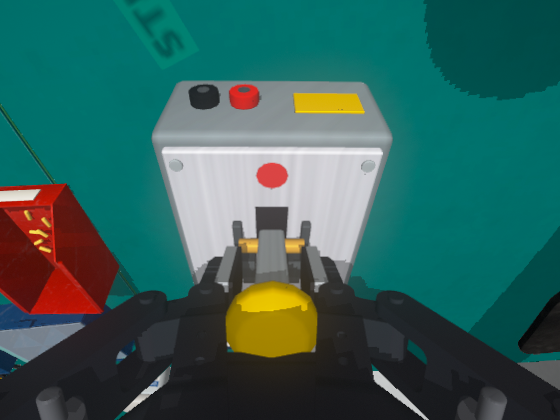

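View pics/s3.png

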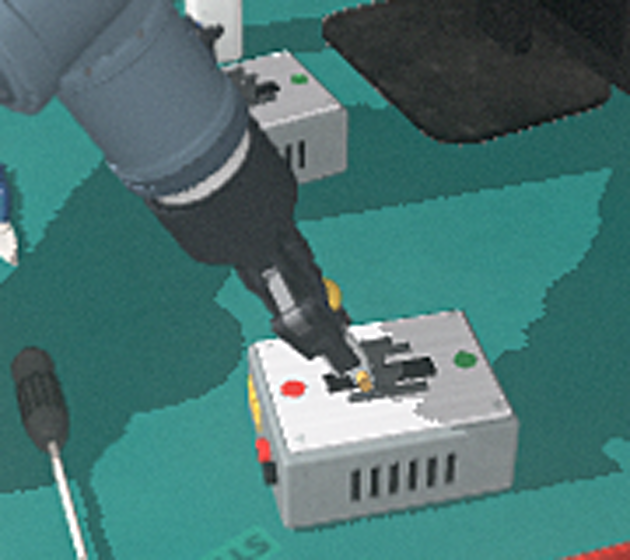

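The jaws stopped at 28 mm. The finger roots caught the head before the pads reached the stem: in the wrist view the head at (270,320) sits between the knuckles. I'll open, back off along the bat and grip the head's rim with the pads.

servo_tool(
  targets=[
    [0,0,0,0,0,0,0.2],
    [0,0,0,0,0,0,0.6],
    [0,0,0,0,0,0,0.8],
    [0,0,0,-8,0,0,0.8],
    [0,0,0,-18,0,0,0.8],
    [0,0,0,-26,0,0,0.7],
    [0,0,0,-27,0,0,0.4],
    [0,0,0,-27,0,0,0.2],
  ],
)

```text
time_s: 5.5
eef_pos: [0.5028, -0.1675, 0.121]
eef_rot: [0.859, 0.024, 0.509, -0.039]
wrist_force: [-0.6, -0.1, -0.2]
opening: 0.597
```

servo_tool(
  targets=[
    [0,0,0,0,0,0,0],
    [0,0,0,0,0,0,-0.3],
    [0,0,0,0,0,0,-0.6],
    [0,0,0,0,0,0,-1],
    [0,0,0,0,0,0,-1],
    [0,0,0,0,0,0,-1],
    [0,0,0,0,0,0,-1],
    [0,0,0,0,0,0,-1],
  ],
)

```text
time_s: 6.5
eef_pos: [0.503, -0.1673, 0.1212]
eef_rot: [0.859, 0.024, 0.509, -0.039]
wrist_force: [-2.0, 2.0, 4.7]
opening: 0.363
```

```bash
python3 - <<'E'
from h import *
from bench import ctrl
o=ctrl.get_obs();print(o["time_s"],o["eef_pos"],o["wrist_force"],o["opening"])
p,R=goal(0,.078);print(row(o,p,R))
c=ctrl.camera("wrist");s=ctrl.camera("side")
cv2.imwrite("pics/w4.png",c["pixels"])
cv2.imwrite("pics/s4.png",cv2.resize(s["pixels"][170:330,190:370],None,fx=3.5,fy=3.5,interpolation=2))
E
```

```text
6.5 [ 0.50300422 -0.16728952  0.12121183] [-1.9731321   1.99184867  4.7477015 ] 0.36318146471137713
[ 3.0e-03  0.0e+00 -4.0e-03  1.3e+00  2.0e-01 -3.3e+00]
```

View pics/w4.png

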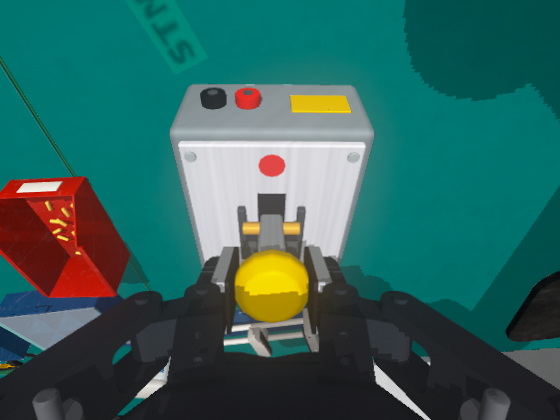

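View pics/s4.png

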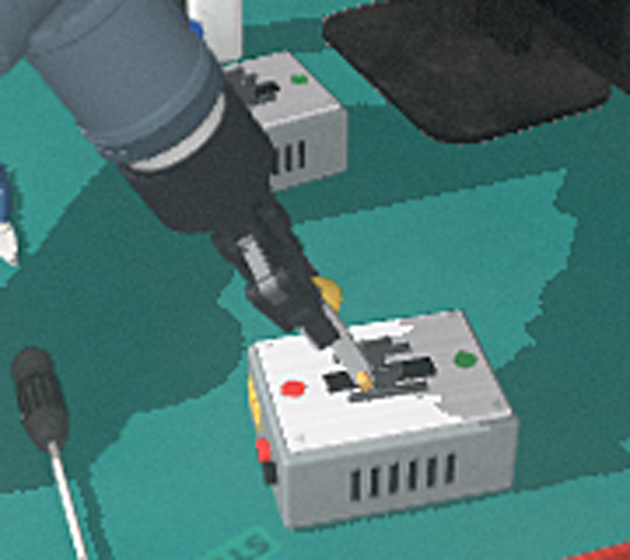

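The pads now clamp the head rim squarely at 31 mm, with the head at (271,287) in the wrist view. I'll pull outward.

servo_tool(
  targets=[
    [0,0,0,-2,0,0,-1],
    [0,0,0,-4,0,0,-1],
    [0,0,0,-6,0,0,-1],
    [0,0,0,-8,0,0,-1],
    [0,0,0,-10,0,0,-1],
    [0,0,0,-12,0,0,-1],
    [0,0,0,-14,0,0,-1],
    [0,0,0,-15.5,0,0,-1],
  ],
)

```text
time_s: 7.6
eef_pos: [0.4955, -0.1665, 0.1348]
eef_rot: [0.859, 0.024, 0.509, -0.039]
wrist_force: [3.7, -0.1, -8.6]
opening: 0.361
```

```bash
python3 - <<'E'
from h import *
from bench import ctrl
o=ctrl.get_obs();print(o["time_s"],o["eef_pos"],o["wrist_force"],o["opening"])
print(rot(o["eef_rot"]).inv().apply(o["wrist_force"]))
for s in(.092,.094):
  p,R=goal(0,s);print(row(o,p,R))
c=ctrl.camera("wrist");s=ctrl.camera("side")
cv2.imwrite("pics/w5.png",c["pixels"])
cv2.imwrite("pics/s5.png",cv2.resize(s["pixels"][170:330,190:370],None,fx=3.5,fy=3.5,interpolation=2))
E
```

```text
7.6 [ 0.495453   -0.16645618  0.13478182] [ 3.70826062 -0.13416209 -8.60991063] 0.3611184758320611
[ 9.33227413  0.18877954 -0.87907864]
[ 3.0e-03  0.0e+00 -4.0e-03  2.9e+00  1.0e-01 -3.1e+00]
[ 3.0e-03  0.0e+00 -4.0e-03  9.0e-01  1.0e-01 -3.1e+00]
```

View pics/w5.png

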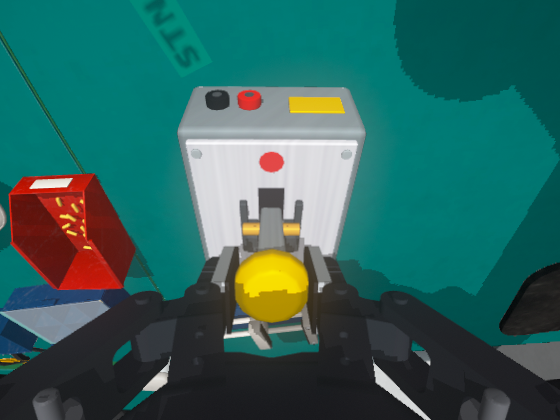

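View pics/s5.png

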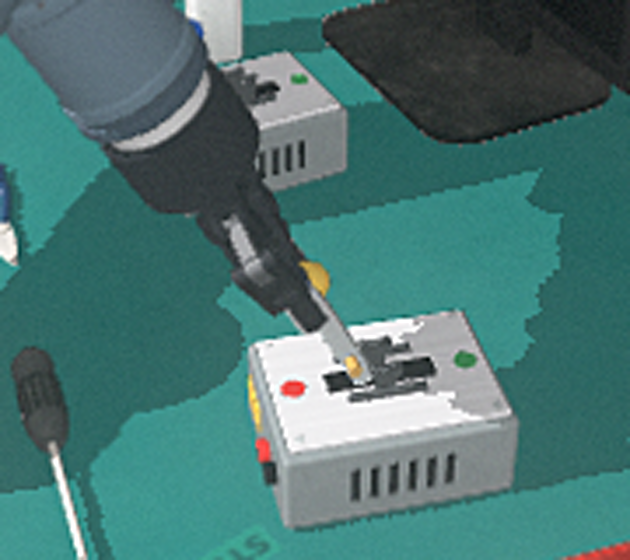

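The bat is out: the reaction along the tool is 9.3 N and the pin has moved from (368,383) to (352,365) in the side crop. Next I'll compute the swing arc about the pivot.

```bash
cat >> h.py <<'E'
def arc(obs,angs,extra=0.):
    W=rot(obs["eef_rot"]);y=np.array([-np.sin(YAW),np.cos(YAW),0])
    for a in angs:
        D=Ro.from_rotvec(y*a);p=PIV+D.apply(obs["eef_pos"]-PIV);R=D*W
        p=p-R.apply([1,0,0])*extra
        print(round(a,3),row(obs,p,R).round(3).tolist())
E
python3 - <<'E'
from h import *
from bench import ctrl
o=ctrl.get_obs();arc(o,np.arange(1,9)*.06)
E
```

```text
0.06 [0.0, 0.06, 0.0, 0.4, -0.0, 5.7]
0.12 [0.0, 0.12, 0.0, 1.1, -0.0, 11.3]
0.18 [0.001, 0.18, 0.001, 2.1, -0.1, 16.9]
0.24 [0.001, 0.24, 0.001, 3.5, -0.1, 22.5]
0.3 [0.001, 0.3, 0.001, 5.2, -0.1, 27.9]
0.36 [0.001, 0.36, 0.001, 7.2, -0.1, 33.2]
0.42 [0.002, 0.42, 0.001, 9.5, -0.1, 38.4]
0.48 [0.002, 0.48, 0.001, 12.2, -0.2, 43.5]
```

servo_tool(
  targets=[
    [0,0.06,0,-0.6,0,5.7,-1],
    [0,0.12,0,0.1,0,11.3,-1],
    [0,0.18,0,1.1,0,16.9,-1],
    [0,0.24,0,2.5,0,22.5,-1],
    [0,0.3,0,4.2,0,27.9,-1],
    [0,0.36,0,6.2,0,33.2,-1],
    [0,0.42,0,8.5,0,38.4,-1],
    [0,0.48,0,11.2,0,43.5,-1],
  ],
)

```text
time_s: 8.7
eef_pos: [0.5384, -0.1704, 0.145]
eef_rot: [0.712, 0.033, 0.7, -0.032]
wrist_force: [-0.6, -0.3, -7.9]
opening: 0.363
```

```bash
python3 - <<'E'
from h import *
from bench import ctrl
o=ctrl.get_obs();print(o["time_s"],o["q"],o["eef_pos"],o["opening"])
print(rot(o["eef_rot"]).inv().apply(o["wrist_force"]),np.linalg.norm(o["eef_pos"]-PIV))
arc(o,np.arange(1,9)*.0625)
c=ctrl.camera("wrist");s=ctrl.camera("side")
cv2.imwrite("pics/w6.png",c["pixels"])
cv2.imwrite("pics/s6.png",cv2.resize(s["pixels"][170:330,190:370],None,fx=3.5,fy=3.5,interpolation=2))
E
```

```text
8.7 [-0.52193612  0.23976124  1.72221241  0.0098709   1.16509285 -2.00453967] [ 0.53844527 -0.17044905  0.14500355] 0.362620441568375
[ 7.87283877 -0.40822263 -0.65233535] 0.09500460471970797
0.062 [0.0, 0.062, 0.0, 0.3, -0.0, 5.9]
0.125 [0.0, 0.125, 0.0, 1.0, -0.0, 11.8]
0.188 [0.0, 0.187, 0.001, 2.0, -0.1, 17.7]
0.25 [0.001, 0.25, 0.001, 3.5, -0.1, 23.4]
0.312 [0.001, 0.312, 0.001, 5.2, -0.1, 29.1]
0.375 [0.001, 0.375, 0.001, 7.4, -0.2, 34.6]
0.438 [0.001, 0.437, 0.002, 9.8, -0.2, 40.0]
0.5 [0.001, 0.5, 0.002, 12.6, -0.2, 45.3]
```

View pics/w6.png

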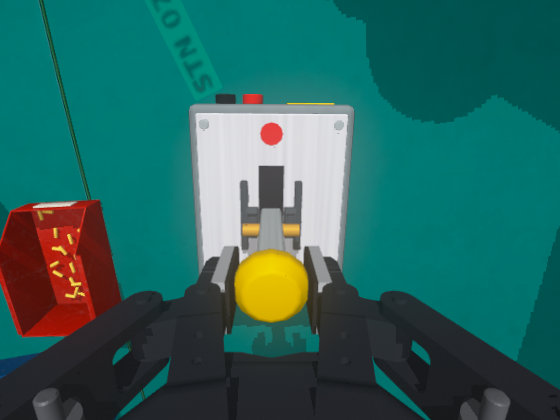

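View pics/s6.png

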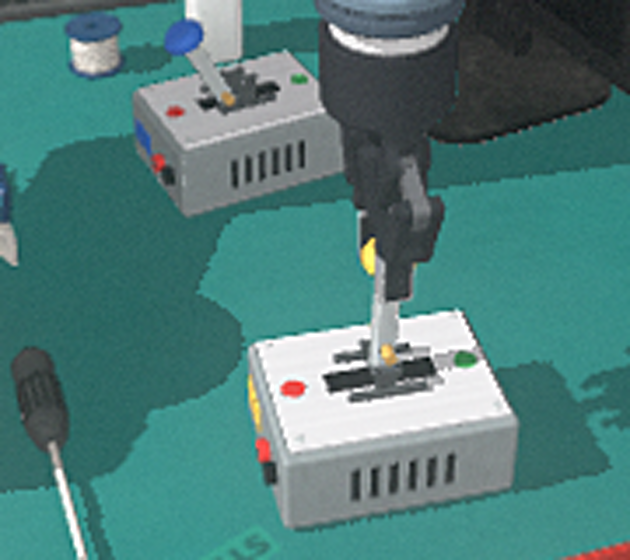

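The bat is upright with the pin above the gate and the pull force at 7.9 N, so I'll continue the swing.

servo_tool(
  targets=[
    [0,0.062,0,-0.5,0,5.9,-1],
    [0,0.125,0,0.2,0,11.8,-1],
    [0,0.187,0,1.2,0,17.7,-1],
    [0,0.25,0,2.7,0,23.4,-1],
    [0,0.312,0,4.4,0,29.1,-1],
    [0,0.375,0,6.6,0,34.6,-1],
    [0,0.437,0,9.0,0,40.0,-1],
    [0,0.48,0,11.0,0,43.6,-1],
  ],
)

```text
time_s: 9.8
eef_pos: [0.5823, -0.1746, 0.1335]
eef_rot: [0.525, 0.04, 0.85, -0.023]
wrist_force: [-5.8, -0.5, -6.2]
opening: 0.357
```

```bash
python3 - <<'E'
from h import *
from bench import ctrl
o=ctrl.get_obs();print(o["time_s"],o["q"],o["eef_pos"],o["opening"])
W=rot(o["eef_rot"]);b=-W.apply([1,0,0]);print("tilt",np.arctan2(b[0],b[2]),W.inv().apply(o["wrist_force"]),np.linalg.norm(o["eef_pos"]-PIV))
v=o["eef_pos"]-PIV;print("pos angle",np.arctan2(v[0],v[2])+.5)
arc(o,[.02,.04,.06])
c=ctrl.camera("wrist");s=ctrl.camera("side")
cv2.imwrite("pics/w7.png",c["pixels"])
cv2.imwrite("pics/s7.png",cv2.resize(s["pixels"][170:330,190:370],None,fx=3.5,fy=3.5,interpolation=2))
E
```

```text
9.8 [-0.41284602  0.67597775  1.20081443 -0.14009212  1.70709697 -1.88078123] [ 0.58230956 -0.17462055  0.13345895] 0.357094209905117
tilt 0.46151978966951557 [ 8.11331195 -1.02261535 -2.36071776] 0.09458177924363291
pos angle 0.9880721520403261
0.02 [0.0, 0.02, 0.0, 0.1, -0.0, 1.9]
0.04 [0.0, 0.04, 0.0, 0.2, -0.0, 3.8]
0.06 [0.0, 0.06, 0.0, 0.3, -0.0, 5.7]
```

View pics/w7.png

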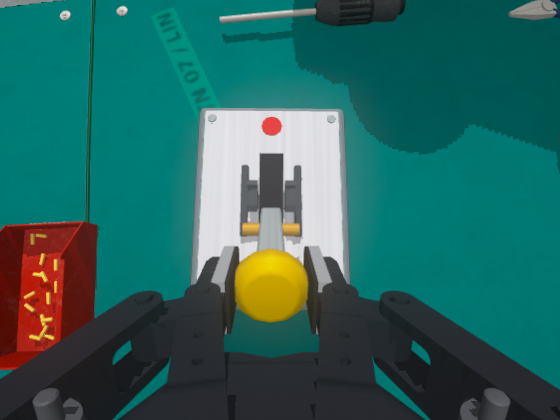

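View pics/s7.png

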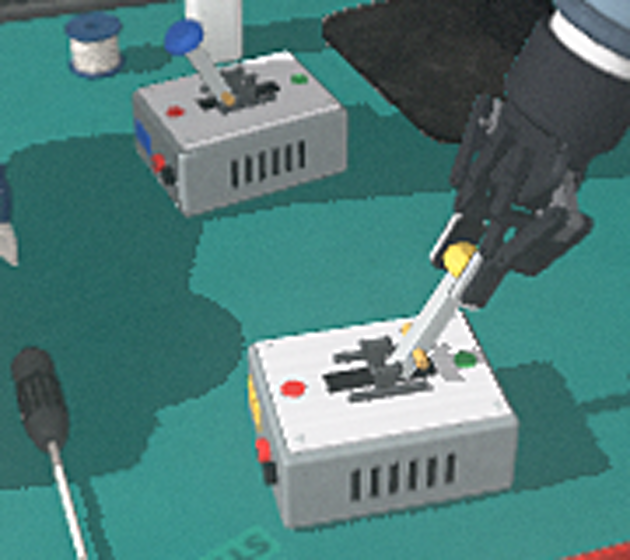

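The bat leans to the green side at about 0.96 rad, still pulled. I'll ease it in along its axis rather than letting it snap.

servo_tool(
  targets=[
    [0,0.02,0,0,0,1.5,-1],
    [0,0.02,0,2.5,0,1.5,-1],
    [0,0.02,0,5,0,1.5,-1],
    [0,0.02,0,7.5,0,1.5,-1],
    [0,0.02,0,10,0,1.5,-1],
    [0,0.02,0,12,0,1.5,-1],
    [0,0.02,0,13.5,0,1.5,-1],
    [0,0.02,0,13.5,0,1.5,-1],
  ],
)

```text
time_s: 10.9
eef_pos: [0.576, -0.1741, 0.1207]
eef_rot: [0.516, 0.04, 0.855, -0.022]
wrist_force: [-7.7, -0.0, -1.6]
opening: 0.361
```

```bash
python3 - <<'E'
from h import *
from bench import ctrl
o=ctrl.get_obs();print(o["time_s"],o["eef_pos"],o["opening"])
W=rot(o["eef_rot"]);b=-W.apply([1,0,0]);print("tilt",np.arctan2(b[0],b[2]),W.inv().apply(o["wrist_force"]),np.linalg.norm(o["eef_pos"]-PIV))
v=o["eef_pos"]-PIV;print("pos angle",np.arctan2(v[0],v[2])+.5)
s=ctrl.camera("side")
cv2.imwrite("pics/s8.png",cv2.resize(s["pixels"][170:330,190:370],None,fx=3.5,fy=3.5,interpolation=2))
E
```

```text
10.9 [ 0.57598212 -0.17414255  0.1206641 ] 0.3612849738650749
tilt 0.48286273836754534 [ 5.01027402 -0.72994003 -6.05610202] 0.08030768548231461
pos angle 0.9931974814763845
```

View pics/s8.png

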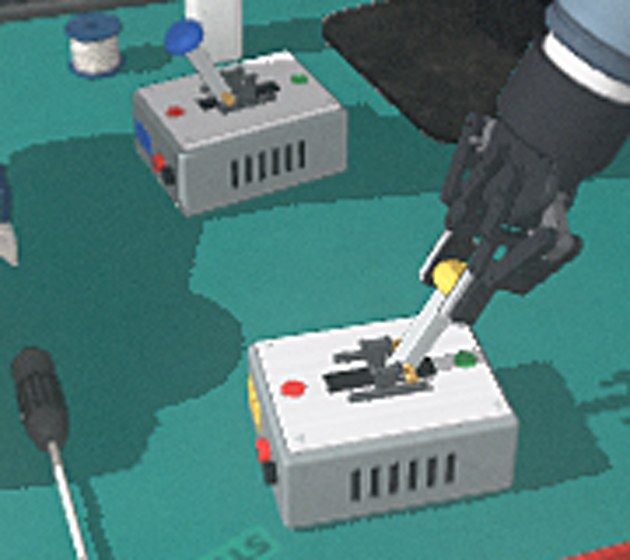

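The bat is seated to about 1 mm, with 5 N along its axis as expected from the spring. I'll release and retreat.

servo_tool(
  targets=[
    [0,0,0,0,0,0,-0.2],
    [0,0,0,0,0,0,0.3],
    [0,0,0,0,0,0,0.8],
    [0,0,0,0,0,0,1],
    [0,0,0,-15,0,0,1],
    [0,0,0,-40,0,0,1],
    [0,0,0,-75,0,0,1],
    [0,0,0,-110,0,0,1],
  ],
)

```text
time_s: 11.95
eef_pos: [0.6279, -0.1793, 0.2199]
eef_rot: [0.517, 0.04, 0.855, -0.022]
wrist_force: [1.2, -0.1, -0.7]
opening: 0.999
```

```bash
python3 - <<'E'
from h import *
from bench import ctrl
o=ctrl.get_obs();print(o["time_s"],o["eef_pos"],o["wrist_force"],o["opening"])
d={"obs":o}
for n in("wrist","side","top"):
    d[n]=ctrl.camera(n)
pickle.dump(d,open("cam9.pkl","wb"))
cv2.imwrite("pics/w9.png",d["wrist"]["pixels"])
cv2.imwrite("pics/s9.png",cv2.resize(d["side"]["pixels"][170:330,190:370],None,fx=3.5,fy=3.5,interpolation=2))
cv2.imwrite("pics/t9.png",d["top"]["pixels"])
b=blobs(d["side"]["pixels"],(22,120,100),(35,255,255),(255,220,350,300),20);print(b)
b=blobs(d["wrist"]["pixels"],(22,120,100),(35,255,255),(180,100,380,330),200);print(b)
u=np.array([np.cos(YAW),np.sin(YAW),0])
for f in(.9,.95,1.0):
  for pl in(0,.003):
    P=PIV+(np.sin(f-.5)*u+np.cos(f-.5)*np.array([0,0,1]))*(.102+pl)
    c=d["side"];q=cv2.projectPoints(np.array([P]),cv2.Rodrigues(c["R"])[0],c["t"],c["intrinsics"],c["D"])[0][0,0];print(f,pl,P,q)
E
```

```text
11.95 [ 0.62794039 -0.17930261  0.21993044] [ 1.19508384 -0.14647549 -0.66704072] 0.9985217793549037
[(np.int32(101), [313, 245, 13, 11], [319.0, 250.0])]
[(np.int32(1439), [250, 187, 42, 44], [270.6, 208.0])]
0.9 0 [ 0.5775378  -0.17430706  0.14394822] [316.97103855 247.23518391]
0.9 0.003 [ 0.57870068 -0.17441903  0.1467114 ] [317.56573986 246.12466759]
0.95 0 [ 0.58216223 -0.17475234  0.1418456 ] [319.00825306 247.6867722 ]
0.95 0.003 [ 0.58346112 -0.17487741  0.14454695] [319.66433048 246.59307439]
1.0 0 [ 0.58667627 -0.17518699  0.13951342] [320.97914606 248.22836602]
1.0 0.003 [ 0.58810793 -0.17532484  0.14214617] [321.69413613 247.15431649]
```

View pics/w9.png

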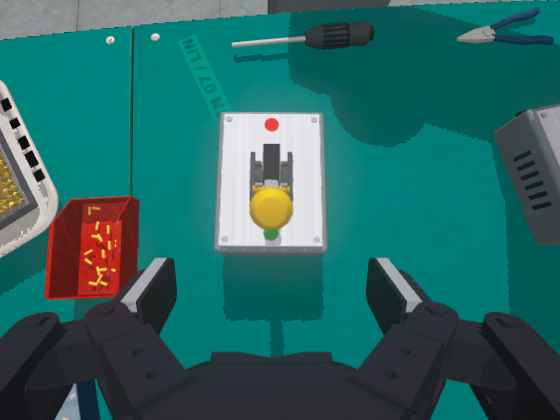

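View pics/s9.png

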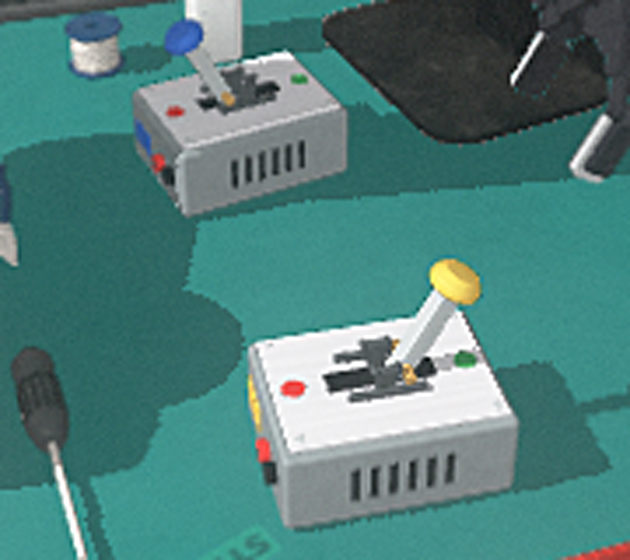

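View pics/t9.png

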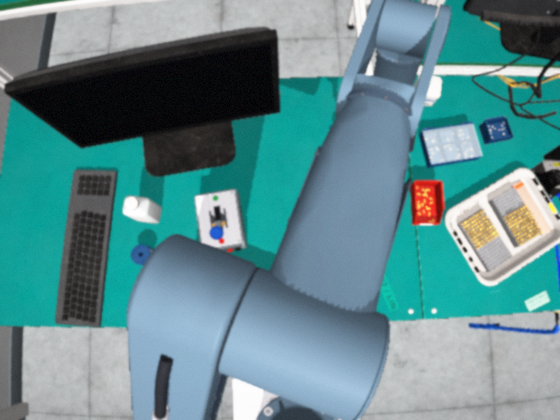

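```bash
python3 - <<'E'
from h import *
from bench import ctrl
d=pickle.load(open("cam9.pkl","rb"));o=d["obs"]
x,r=tri([ray(d["side"],(319,250)),ray(d["wrist"],(270.6,208),o)]);v=x-PIV
print(x,r,np.arctan2(v[0],v[2])+.5,np.linalg.norm(v))
o=ctrl.get_obs();print(o["time_s"],np.abs(o["dq"]).max(),o["wrist_force"])
print(ctrl.hand_in())
E
```

```text
[ 0.58298671 -0.17427139  0.13490367] [np.float64(0.00021103626041190323), np.float64(0.00021103626041188358)] 0.98724612292908 0.09615955671634308
12.1 0.07667060913620366 [ 0.02844065 -0.47544466  0.89863477]
the job is handed in; nothing more can be done
None
```

The yellow toggle looks locked on, and the job is handed in at about 12.1 s; no verdict was reported. I gripped the bat, pulled it about 15 mm outward and swung it to the green dot while it was held out. I then eased it back in to within about 1 mm, let go and backed off about 110 mm.

**Last checks:**
- **Swing:** the yellow head triangulates to about 0.99 rad, above the 0.86 rad needed.
- **Seating:** the head centre is 96 mm from the pivot; about 99 mm means fully in, so I read it as seated.
- **Pull during the swing:** the force along the bat was 9.3 N after the pull, 7.9 N at upright and 8.1 N at the green side. That fits the bat staying about 15 mm out throughout.
- **Blue toggle and bystanders:** the blue bat still leans to its red side. The bottle, reel and bin look unmoved by eye, though the arm partly hid the reel in the last top view.
- **Robot:** it is clear of everything, with a wrist force of about 1 N. The arm was still settling slightly at hand-in, at up to 0.08 rad/s.

**What went differently:**
- **First grasp failed:** I aimed for the stem along the bat's axis, but the finger roots stopped on the head at 28 mm open. I released, backed off 27 mm and gripped the head's rim with the pads instead, which held without visible slip.
- **Measurements disagreed:** the estimated head position and the box model differed by 3 to 5 mm. The pull and swing margins were wide enough to absorb that.

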